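Latch the parts washer and start it

TASK

The hatch of the bench-top parts washer is shut but not fastened. Hook the latch's loop over its keeper and press the lever down past centre until it lies fully home, then press the round start key firmly until it registers and leave everything released. Do not bump the light bar above the latch and leave the things beside the washer where they are.

Things in the scene. Friction and masses are not known exactly. Their poses are not given: they have to be found in the camera images.
- washer: Grey wedge-shaped benchtop parts washer, fixed to the bench, standing sideways to the robot; 205 mm deep (x), 260 mm wide (y). Origin: centre of its underside; its x points from the low front edge (50 mm high) to the high rear (177 mm). The deck between slopes up by 38 degrees towards +x. A steel hatch plate 3 mm thick lies on the deck.
- latch_pivot (a point): Axis of the latch lever on the sloped deck, 18 mm above the deck. Fixed. Its x points up the slope, y along the hinge axis, z is the normal of the deck (38 degrees from vertical, leaning to the washer's front). All offsets here are in these axes. The latch base stands between two cheeks, 34 mm wide over all.
- latch_lever (a joint): Angle of the steel lever, rad: 0 = shut, lying down-slope (-x) parallel to the deck on its stop; grows as the tip is raised and swung over up-slope, to 2.09. Stiff hinge: stays where left. With the loop hooked, resistance begins at about 1.2 rad and grows to about 6 N at the tip; past dead centre at 0.44 rad the spring pulls the lever shut.
- lever_tip (a point): Rounded tip of the lever, 69 mm from the pivot axis. The lever is a flat plate 26 mm wide, 5 mm thick, 73 mm long from the pivot. When shut, its upper face is 6.5 mm above the pivot axis (24.5 mm above the deck).
- bail (a joint): Angle of the loop relative to the lever, rad; the loop points (bail - latch_lever) rad above the up-slope direction. Its pivot is carried by the lever 22 mm from the lever's axis: with lever angle q it is at x = 22 cos(205 deg - q), z = 22 sin(205 deg - q) mm from latch_pivot. Stiff hinge: stays where left; about 0.4 N at the bar moves it.
- bail_bar (a point): Centre of the loop's cross bar, the part that hooks. The loop is two flat side links, 44 mm over the outsides, 36 mm inside, each 4 mm thick and 10 mm high, joined by a round bar of 6 mm diameter 97 mm from the loop's pivot; the links go on 8 mm beyond it. Pinch it by the outsides of its links. Springy lengthwise: 12 N per mm, up to 9 mm.
- keeper (a point): Where the middle of the cross bar lies when hooked: behind (up-slope of) the keeper's post, under its lip, 8.5 mm above the deck. Axes as latch_pivot, from which it is 80 mm up-slope and 9.5 mm lower. To hook, the bar goes over the lip, at least 5 mm up-slope of this point, down to about this height, then back down-slope under the lip.
- start_key (a joint): Travel of the round start key, m: 0 = free, 0.002 = at its stop (8 N). Near-travelless: 4 N per mm; it registers when held for 0.2 s at 0.0012 m (4.8 N) or more. This reading is too noisy to judge the press by: go by the force felt.
- key_face (a point): Centre of the face of the round black start key, diameter 26 mm, standing 7 mm above the deck on a grey keypad beside the latch. Axes as latch_pivot: press along -z.
- light_bar: Aluminium light bar 34 x 250 x 24 mm, level on two posts over the upper end of the deck. Origin at its centre, 273 mm above the bench; its x and y as the washer's. It stands above the keeper, so a gripper held upright strikes it there.
- die_ring_mid (a point): Bystander: dark steel ring, diameter 100 mm, height 32 mm, on the bench. Point: its centre.
- spray_can_mid (a point): Bystander: plain can, diameter 52 mm, height 130 mm, on the bench. Point: its centre.
- stone_tray_mid (a point): Bystander: open grey tray 100 x 70 x 30 mm, on the bench. Point: its centre.
- keeper_lip (a point): Middle of the up-slope edge of the keeper's lip, 16 mm above the deck. The keeper is a steel hook 22 mm wide: a post 4 mm thick, its middle 7 mm down-slope of this point, 18 mm high; the lip is 4 mm thick, at 14 to 18 mm above the deck. Foot plate 3 mm thick. Axes as latch_pivot.

How it is judged (in metres and radians):
On the way, in this order (a step that is already met when the one before it is completed fails the run):
1. the loop's bar is hooked behind the keeper, under its lip (x of bail_bar in the frame of keeper between -0.005 and 0.004 m and z of bail_bar in the frame of keeper between -0.007 and 0.005 m), for 0.2 s.
2. the lever is pressed past centre and home, with the loop still hooked (value of joint latch_lever below 0.12 rad and x of bail_bar in the frame of keeper between -0.005 and 0.004 m and z of bail_bar in the frame of keeper below 0.005 m), for 0.2 s.
3. the start key is pressed until it registers (4.8 N) (value of joint start_key above 0.0012 m), for 0.2 s.
At the end, for the whole second after the job is handed in: The lever is shut (under 0.12 rad from its stop) with the loop's bar still behind the keeper and under its lip (within 5 mm of its place), and the start key is free again after having been pressed (all of step 2 and z of bail_bar in the frame of keeper above -0.007 m and value of joint start_key below 0.0007 m); the robot touches nothing.
It fails at once if the light bar is bumped (over 5 N) (contact force between any of the arm, the fingers and light_bar above 5 N).
It fails at once if a thing beside the washer is moved by more than 25 mm (distance of any of die_ring_mid, spray_can_mid, stone_tray_mid from where it was at the start of the episode above 0.025 m).
It also fails if it takes over 61 s, if anything falls off the work surface, if the arm or the gripper's body presses on something with over 40 N, if the wrist force passes 120 N, or if a joint passes its speed limit or range.

ROBOT

A 6-joint arm with a two-finger parallel gripper is mounted at the origin on the work surface. World frame = base frame: x ahead of the robot, y to its left, z up, the work surface at z = 0. Lengths are in m, angles in degrees, forces in N, time in s.
With the tool pointing down it reaches from about 0.35 to 0.925 m from the base axis. Payload 6.4 kg.
Tool frame: the origin (TCP) lies on the centre line of the jaws, within the pads' length; the fingertips stand 11 mm ahead of it and the grasp point (between the pads) lies 8 mm behind it; z points along the fingers, y is the direction in which the jaws open and shut (so a half turn about z gives the same grasp; the last joint's range is limited). The gripper opens to 85 mm and grips with 20 to 120 N. Pads are 22 mm wide; open, the fingers measure 114 mm over their backs; the gripper's body (76 mm by 85 mm) begins 54 mm behind the grasp point. The pads swing forward as they close: fully open they stand 13 mm farther back than shut.
Start: joints at [64.624, 14.043, 89.255, -0, 76.702, -9.975], TCP at [0.173, 0.627, 0.242] pointing down, gripper open.
Joint ranges: [-179.41, 179.41], [-58.25, 129.5], [7.25, 145.43], [-54.29, 234.29], [11.92, 165.04], [-157.13, 157.13]. Speed limits (degrees/s): [147.25, 147.25, 180, 180, 180, 180].

INTERFACE

Orientations are given as [roll, pitch, yaw] about the fixed x, y, z axes, in that order (R = Rz(yaw) Ry(pitch) Rx(roll)).
In Python, from workcell import robot gives the robot as it stands.
- The arm moves only by the shell command python3 -m inch 'ROWS'. ROWS is JSON, a list that holds one entry, the list of rows, each a list of 7 numbers: the turn, a rotation vector about the tool's x, y, z in degrees, then the shift along the tool's x, y, z in m, then the finger opening in m, from 0 to 0.0854. A call has exactly 10 rows; each row is the pose to reach, as a shift and turn from the pose measured when the call began, along the tool's axes at that moment; what a row does not reach only later rows make up. A row lasts 1/8 s, in which the tool goes at most 62.5 mm and 10.7 degrees, less where a joint would pass 70% of its speed; a pose out of reach is approached as far as the arm can. A call with a gripper value outside its range is refused whole. The fingers move at their own pace and stop on an object; the grip force is fixed at half the most. Time passes only in rows, so rows that repeat a pose let the fingers close, or fill a call up. It gives the time, the measured TCP pose, the force and the opening at its end, in the units of the state.
- robot.get_obs(): the state, without advancing time (a new reading comes with each control period).
- robot.grab_frame(name): name is "scene" or "top" or "wrist"; returns a dict with "image" (384x512x3 uint8, red, green, blue), "intrinsics" (3x3 intrinsics, pixels), "dist_coeffs" ([k1, k2, p1, p2, k3] as OpenCV has them; the pictures are not rectified), "xyz" and "orientation" of the camera in the world. Camera axes: x right, y up, looking along -z (the intrinsics and any distortion apply to the point x, -y, -z); pixel columns grow to the right and rows downward; lengths in m; the calibration is good to about 2 mm. A picture is of the moment at which its call begins. There is no depth.
- robot.close_job(): hands the job in, once; it reports no verdict.
The state is a dict: "t": time; "joints": joint angles; "joint_velocities": joint speeds; "tau": joint torques, N m; "ee_pos": TCP position; "orientation": TCP orientation; "force": force on the tool from outside, world axes, zero at the start; "moment": the same for the moment, N m; "width": finger opening in m.
Only numpy, scipy, OpenCV 4.12 (cv2) and the standard library are available. Lean on these libraries where they do the work, as an engineer would, in place of code of your own. Each camera call takes 0.05 s, during which the arm holds its last target.

## Working session

There is one attempt and no reset: what is moved stays moved. The work goes in short steps, Python scripts to look and compute and a shell command to move; the robot and the scene stay as the last step left them, time stands still between calls to the robot, and variables do not carry over. Pictures are saved under pics/ and viewed, and the job is handed in when it is done.

```bash
ls; mkdir -p pics; python3 - <<'E'
from workcell import robot
import cv2,json
print(robot.get_obs())
for n in ["scene","top","wrist"]:
    f=robot.grab_frame(n)
    cv2.imwrite(f"pics/{n}0.png",f["image"][:,:,::-1])
    print(n,f["intrinsics"],f["dist_coeffs"],f["xyz"],f["orientation"])
E
```

```text
pics
{'t': 0.0, 'joints': array([ 6.46248081e+01,  1.40837104e+01,  8.93278154e+01, -9.51222296e-04,
        7.67031192e+01, -9.97577087e+00]), 'joint_velocities': array([ 0.07246172,  0.00608843,  0.01870365,  0.11193147, -0.02908254,
        0.04790905]), 'tau': array([ 5.14549702e-04, -4.29500628e+01, -3.26133192e+01, -6.71702514e-05,
        5.29080571e-03,  9.98604634e-06]), 'ee_pos': array([0.17236421, 0.62614519, 0.24115763]), 'orientation': array([-1.79886928e+02, -1.89488451e-02,  1.64600780e+02]), 'force': array([-0.6020105 , -0.70657776, -0.48703656]), 'moment': array([ 0.0009796 ,  0.01954907, -0.00300508]), 'width': 0.08564372092026251}
scene [[377.44187425   0.         258.8377957 ]
 [  0.         377.44187425 189.57329317]
 [  0.           0.           1.        ]] [-0.00529811  0.          0.          0.          0.        ] [1.00420854 0.00748567 0.7258051 ] [36.53374888  0.79573269 88.36150164]
top [[484.03821085   0.         251.48490716]
 [  0.         484.03821085 183.68269316]
 [  0.           0.           1.        ]] [-0.0560683  0.         0.         0.         0.       ] [0.52570706 0.0246417  1.30000135] [  3.61055502   0.12763173 -90.40842563]
wrist [[307.6138925    0.         256.24022964]
 [  0.         307.6138925  189.08597509]
 [  0.           0.           1.        ]] [-0.00930761  0.          0.          0.          0.        ] [0.10102261 0.64623984 0.3735807 ] [-16.95060814   0.10779881  74.61470973]
```

View pics/scene0.png

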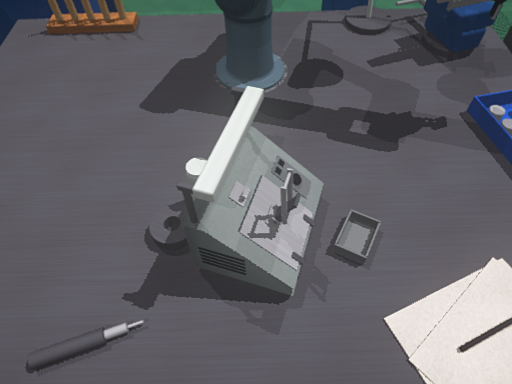

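View pics/top0.png

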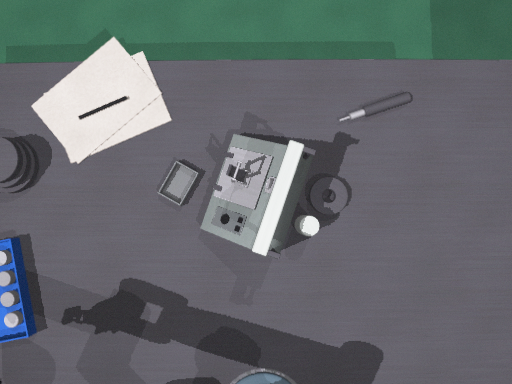

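View pics/wrist0.png

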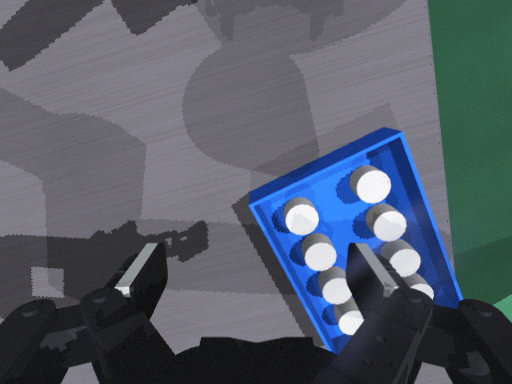

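The top view shows the washer near (255,190), with its high rear towards image right (-y). The latch is near (240,172), the keypad near (228,220) and the light bar runs from (295,145) to (265,250). I'll zoom in.

```bash
python3 - <<'E'
import cv2
a=cv2.imread("pics/scene0.png")[80:300,140:390]; cv2.imwrite("pics/s0z.png",cv2.resize(a,None,fx=2.7*1.18,fy=2.7,interpolation=cv2.INTER_CUBIC) if 0 else cv2.resize(a,None,fx=2.7,fy=2.7,interpolation=cv2.INTER_CUBIC))
a=cv2.imread("pics/top0.png")[125:265,150:350]; cv2.imwrite("pics/t0z.png",cv2.resize(a,None,fx=4,fy=4,interpolation=cv2.INTER_CUBIC))
E
```

```text
(no output)
```

View pics/s0z.png

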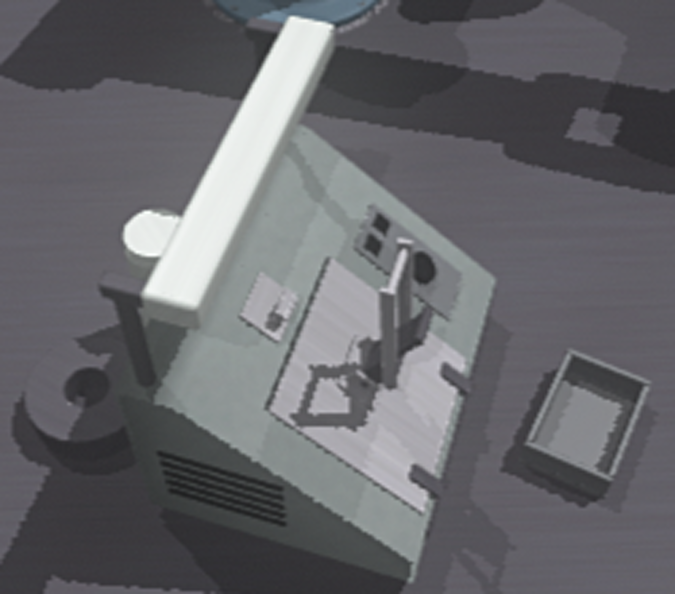

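View pics/t0z.png

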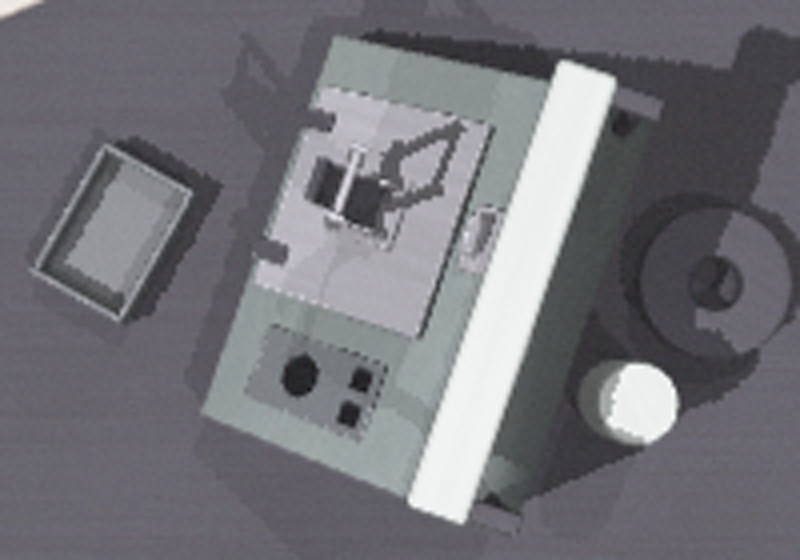

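```bash
cat > h.py <<'E'
import numpy as np, cv2, pickle, os
from scipy.spatial.transform import Rotation as R
def rot(o): return R.from_euler('xyz',o,degrees=True).as_matrix()
def grab(n,name):
    from workcell import robot
    f=robot.grab_frame(n); cv2.imwrite(f"pics/{name}.png",f["image"][:,:,::-1]); pickle.dump({k:v for k,v in f.items()},open(f"pics/{name}.pkl","wb")); return f
def load(name): return pickle.load(open(f"pics/{name}.pkl","rb"))
def ray(f,uv):
    p=cv2.undistortPoints(np.array([[uv]],float),np.array(f["intrinsics"]),np.array(f["dist_coeffs"]))[0,0]
    d=rot(f["orientation"])@np.array([p[0],-p[1],-1.]); return np.array(f["xyz"]),d/np.linalg.norm(d)
def onplane(f,uv,p0,n):
    o,d=ray(f,uv); return o+d*(np.dot(np.array(p0)-o,n)/np.dot(d,n))
def onz(f,uv,z): return onplane(f,uv,[0,0,z],np.array([0,0,1.]))
def tri(fs,uvs):
    A=np.zeros((3,3));b=np.zeros(3);rs=[]
    for f,u in zip(fs,uvs):
        o,d=ray(f,u);P=np.eye(3)-np.outer(d,d);A+=P;b+=P@o;rs.append((o,d))
    x=np.linalg.solve(A,b); return x,[np.linalg.norm((np.eye(3)-np.outer(d,d))@(x-o)) for o,d in rs]
def proj(f,P):
    P=np.atleast_2d(P); c=(P-np.array(f["xyz"]))@rot(f["orientation"]); c=c*[1,-1,-1]
    return cv2.projectPoints(c,np.zeros(3),np.zeros(3),np.array(f["intrinsics"]),np.array(f["dist_coeffs"]))[0][:,0]
def Tz(a): return R.from_euler('z',a,degrees=True).as_matrix()
E
python3 - <<'E'
from h import *
for n in ["scene","top"]: grab(n,n+"1")
t=load("top1"); s=load("scene1")
q=lambda a:(150+(a[0]+.5)/4-.5,125+(a[1]+.5)/4-.5)
for a in [(335,38),(205,412)]: print("front",onz(t,q(a),.05).round(4))
for a in [(565,60),(615,78),(465,525),(410,505)]: print("bar",onz(t,q(a),.285).round(4))
E
```

```text
front [0.7344 0.0731 0.05  ]
front [0.4921 0.1581 0.05  ]
bar [ 0.6825 -0.0575  0.285 ]
bar [ 0.6727 -0.0838  0.285 ]
bar [ 0.4388 -0.0025  0.285 ]
bar [0.4494 0.0261 0.285 ]
```

```bash
cat >> h.py <<'E'
YAW=-109.4; WO=np.array([.5792,.0189,0])
Wx=Tz(YAW)@[1,0,0]; Wy=Tz(YAW)@[0,1,0]
c38,s38=np.cos(np.radians(38)),np.sin(np.radians(38))
S=np.column_stack([c38*Wx+s38*np.array([0,0,1]),Wy,-s38*Wx+c38*np.array([0,0,1])])  # slope axes
FM=WO-.1025*Wx+np.array([0,0,.05])  # front edge mid: deck origin
def deck(f,uv,h=0): # slope coords (x up-slope from front edge,y,h)
    return S.T@(onplane(f,uv,FM+h*S[:,2],S[:,2])-FM)
def toS(P): return (np.asarray(P)-FM)@S
def toW(p): return FM+S@np.asarray(p)
E
python3 - <<'E'
from h import *
t=load("top1"); s=load("scene1")
q=lambda a:(150+(a[0]+.5)/4-.5,125+(a[1]+.5)/4-.5)
qs=lambda a:(140+(a[0]+.5)/2.7-.5,80+(a[1]+.5)/2.7-.5)
for n,a,h in [("key",(300,375),.007),("keeper",(485,238),.01),("hatchTL",(325,88),.003),("hatchTR",(493,125),.003),("hatchBR",(420,335),.003)]: print(n,(deck(t,q(a),h)*1000).round(1))
for n,a,h in [("key",(424,267),.007),("keeper",(275,318),.01),("hatchTL",(430,510),.003),("hatchTR",(267,407),.003),("hatchBR",(330,260),.003),("FLcorner",(410,578),0),("FRcorner",(495,277),0)]: print(n,(deck(s,qs(a),h)*1000).round(1))
# loop bar ends
for nm,a,b in [("barfar",(360,150),(390,290)),("barnear",(335,222),(405,243))]:
    x,e=tri([t,s],[q(a),qs(b)]); print(nm,x.round(4),np.round(e,4),(toS(x)*1000).round(1))
E
```

```text
key [ 72.5 -84.6   7. ]
keeper [176.   28.3  10. ]
hatchTL [ 8.8 94.3  3. ]
hatchTR [148.9  95.8   3. ]
hatchBR [148.2 -37.6   3. ]
key [ 74.3 -84.3   7. ]
keeper [174.   37.7  10. ]
hatchTL [ 4.8 90.7  3. ]
hatchTR [151.7  94.3   3. ]
hatchBR [149.1 -36.8   3. ]
FLcorner [  3.6 141.9  -0. ]
FRcorner [   2.2 -130.5   -0. ]
barfar [0.6404 0.0521 0.2394] [0.0002 0.0002] [156.7  46.7 117.9]
barnear [0.601  0.0653 0.235 ] [0.0012 0.0012] [154.5   5.1 114.1]
```

```bash
cat >> h.py <<'E'
def toolR(tilt=0): # tool z = -n, y=+Wy, x=-upslope; tilt deg: body leans further down-slope
    b=np.column_stack([-S[:,0],S[:,1],-S[:,2]])
    return R.from_rotvec(np.radians(-tilt)*S[:,1]).as_matrix()@b
def plan(Pw,Rt,o=None):
    if o is None:
        from workcell import robot; o=robot.get_obs()
    R0=rot(o["orientation"]); p0=np.array(o["ee_pos"])
    rv=np.degrees(R.from_matrix(R0.T@Rt).as_rotvec()); sh=R0.T@(np.array(Pw)-p0)
    return rv.round(2),sh.round(4)
def fk():
    from workcell import robot; o=robot.get_obs()
    Rm=rot(o["orientation"]); return o,(toS(o["ee_pos"])*1000).round(1),(S.T@Rm).round(3)
E
python3 - <<'E'
from h import *
o,p,_=fk()
print(toolR(15)[:,2]@S, "tool z in S w/ tilt 15")
Pw=toW([.110,.027,.2]);print(Pw,plan(Pw,toolR(0)))
w=load("top1");
from workcell import robot
f=robot.grab_frame("wrist"); Rm=rot(o["orientation"]); print("cam in tool",Rm.T@(np.array(f["xyz"])-o["ee_pos"]), (Rm.T@rot(f["orientation"])).round(3))
E
```

```text
[ 2.58819045e-01  1.54644416e-17 -9.65925826e-01] tool z in S w/ tilt 15
[0.65082117 0.14099349 0.27532491] (array([ 31.01, -28.92,  90.21]), array([-0.59  , -0.341 , -0.0333]))
cam in tool [ 7.41713200e-02  1.32258456e-04 -1.32314786e-01] [[ 0.     0.956  0.292]
 [ 1.    -0.     0.   ]
 [ 0.     0.292 -0.956]]
```

```bash
python3 -m inch '[[[3,-3,9,-0.06,-0.034,-0.01,0.0854],[6,-6,18,-0.12,-0.068,-0.02,0.0854],[9,-9,27,-0.18,-0.102,-0.03,0.0854],[12,-12,36,-0.24,-0.136,-0.04,0.0854],[15,-14,45,-0.29,-0.17,-0.04,0.0854],[18,-17,54,-0.35,-0.204,-0.04,0.0854],[22,-20,63,-0.41,-0.238,-0.04,0.0854],[25,-23,72,-0.47,-0.272,-0.035,0.0854],[28,-26,81,-0.53,-0.306,-0.033,0.0854],[31,-28.9,90.2,-0.59,-0.341,-0.033,0.0854]]]'; python3 - <<'E'
from h import *
o,p,r=fk();print(p,r,o["joints"].round(1),o["force"])
for n in ["wrist","scene"]: grab(n,n+"2")
E
```

```text
t: 1.55
ee_pos: [0.6102, 0.182, 0.2757]
orientation: [179.9, 38.0, 70.3]
force: [0.5, 0.4, -0.7]
width: 0.0858
[ 90.4 -24.9 215.8] [[-1.     0.005  0.001]
 [ 0.005  1.    -0.002]
 [-0.001 -0.002 -1.   ]] [ 17.3  26.   76.  -30.2 101.4  37.2] [ 0.47182118  0.36879681 -0.68987736]
```

View pics/wrist2.png

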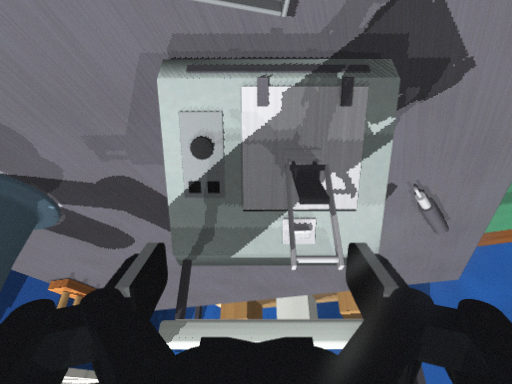

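View pics/scene2.png

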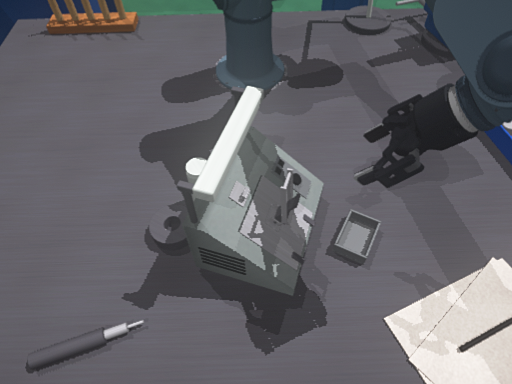

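The wrist view is clear. The loop runs from (292,165) to its bar at (318,262), the keeper is at (299,232) and the key at (202,148). The light bar shows at row 330. I'll zoom in on this.

```bash
python3 - <<'E'
import cv2
a=cv2.imread("pics/wrist2.png")[130:280,170:370]; cv2.imwrite("pics/w2z.png",cv2.resize(a,None,fx=4,fy=4,interpolation=cv2.INTER_CUBIC))
E
```

```text
(no output)
```

View pics/w2z.png

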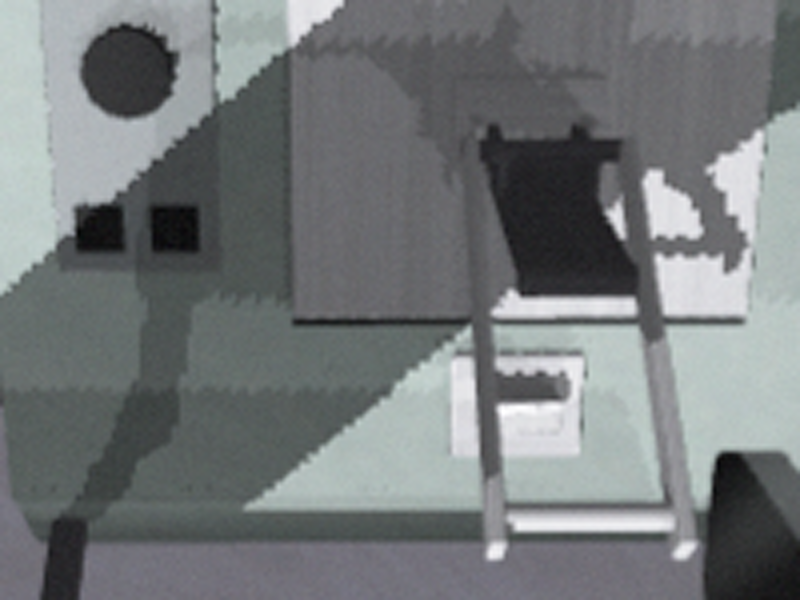

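```bash
python3 - <<'E'
from h import *
w=load("wrist2");t=load("top1"); s=load("scene1")
q=lambda a:(170+(a[0]+.5)/4-.5,130+(a[1]+.5)/4-.5)
for n,a,h in [("key",(128,72),.007),("fp1",(450,352),.003),("fp2",(583,355),.003),("fp3",(578,455),.003),("fp4",(450,455),.003),("dark1",(497,372),.018),("dark2",(570,375),.018),("dark3",(497,402),.018),("lip1",(500,433),.018),("lip2",(560,433),.018),("hatchBL",(293,322),.003),("hatchBR",(745,322),.003)]: print(n,(deck(w,q(a),h)*1000).round(1))
qt=lambda a:(150+(a[0]+.5)/4-.5,125+(a[1]+.5)/4-.5)
qs=lambda a:(140+(a[0]+.5)/2.7-.5,80+(a[1]+.5)/2.7-.5)
for nm,a,b,c in [("barfar",(360,150),(390,290),(685,548)),("barnear",(335,222),(405,243),(497,548))]:
    x,e=tri([t,s,w],[qt(a),qs(b),q(c)]); print(nm,np.round(e,4),(toS(x)*1000).round(1))
E
```

```text
key [ 72.1 -85.7   7. ]
fp1 [158.   6.   3.]
fp2 [159.1  46.2   3. ]
fp3 [192.5  46.4   3. ]
fp4 [192.4   6.7   3. ]
dark1 [158.1  18.5  18. ]
dark2 [159.1  39.7  18. ]
dark3 [167.6  18.8  18. ]
lip1 [177.6  20.   18. ]
lip2 [177.7  37.7  18. ]
hatchBL [148.1 -41.2   3. ]
hatchBR [148.7  94.2   3. ]
barfar [0.0002 0.0005 0.0004] [156.3  46.7 117.5]
barnear [0.0018 0.0013 0.001 ] [156.    6.3 116.1]
```

```bash
python3 - <<'E'
from h import *
from scipy.optimize import brentq
w=load("wrist2");t=load("top1"); s=load("scene1")
q=lambda a:(170+(a[0]+.5)/4-.5,130+(a[1]+.5)/4-.5)
piv=np.array([95,27,18.])
def line(f,px):
    o,d=ray(f,px); return toS(o)*1000, S.T@d
for nm,px in [("tip edge under",(578,292)),("tip mid",(578,304)),("tip upper",(578,316)),("bar",(590,520))]:
    o,d=line(w,q(px))
    for h in (60,70,80,90,100,110,116,120):
        x=o+d*(h-o[2])/d[2]; r=x-piv; 
        print(nm,x.round(1),"rad",np.hypot(r[0],r[2]).round(1),"ang q",(180-np.degrees(np.arctan2(r[2],r[0]))).round(1))
E
```

```text
tip edge under [118.7  32.5  60. ] rad 48.2 ang q 119.4
tip edge under [115.1  30.5  70. ] rad 55.7 ang q 111.1
tip edge under [111.5  28.6  80. ] rad 64.2 ang q 104.9
tip edge under [108.   26.6  90. ] rad 73.2 ang q 100.2
tip edge under [104.4  24.6 100. ] rad 82.5 ang q 96.6
tip edge under [100.9  22.7 110. ] rad 92.2 ang q 93.6
tip edge under [ 98.7  21.5 116. ] rad 98.1 ang q 92.2
tip edge under [ 97.3  20.7 120. ] rad 102.0 ang q 91.3
tip mid [121.8  32.6  60. ] rad 49.8 ang q 122.6
tip mid [118.2  30.7  70. ] rad 56.9 ang q 114.0
tip mid [114.5  28.7  80. ] rad 65.0 ang q 107.4
tip mid [110.8  26.7  90. ] rad 73.7 ang q 102.4
tip mid [107.2  24.8 100. ] rad 82.9 ang q 98.4
tip mid [103.5  22.8 110. ] rad 92.4 ang q 95.3
tip mid [101.3  21.6 116. ] rad 98.2 ang q 93.7
tip mid [ 99.8  20.8 120. ] rad 102.1 ang q 92.7
tip upper [125.   32.8  60. ] rad 51.6 ang q 125.5
tip upper [121.2  30.8  70. ] rad 58.2 ang q 116.8
tip upper [117.5  28.9  80. ] rad 65.9 ang q 109.9
tip upper [113.7  26.9  90. ] rad 74.4 ang q 104.5
tip upper [109.9  24.9 100. ] rad 83.3 ang q 100.3
tip upper [106.1  22.9 110. ] rad 92.7 ang q 96.9
tip upper [103.9  21.7 116. ] rad 98.4 ang q 95.2
tip upper [102.3  21.  120. ] rad 102.3 ang q 94.1
bar [182.4  38.9  60. ] rad 96.9 ang q 154.3
bar [176.6  36.7  70. ] rad 96.7 ang q 147.5
bar [170.8  34.5  80. ] rad 97.9 ang q 140.7
bar [165.   32.3  90. ] rad 100.4 ang q 134.2
bar [159.3  30.2 100. ] rad 104.2 ang q 128.1
bar [153.5  28.  110. ] rad 109.0 ang q 122.5
bar [150.   26.7 116. ] rad 112.4 ang q 119.3
bar [147.7  25.8 120. ] rad 114.8 ang q 117.3
```

```bash
python3 - <<'E'
from h import *
o,p,r=fk();print(o["t"],p,o["joints"].round(1),o["force"].round(2))
print(plan(toW([.080,.027,.083]),toolR(0)))
E
```

```text
1.65 [ 91.4 -21.8 212.7] [ 16.9  26.2  75.9 -30.2 101.3  37. ] [-0.86  0.27  0.34]
(array([-0.3 ,  0.1 , -0.36]), array([0.0119, 0.0494, 0.1294]))
```

```bash
python3 -m inch '[[[0,0,0,0.005,0.025,0.01,0],[-0.3,0,-0.4,0.012,0.049,0.03,0],[-0.3,0,-0.4,0.012,0.049,0.06,0],[-0.3,0,-0.4,0.012,0.049,0.09,0],[-0.3,0,-0.4,0.012,0.049,0.12,0],[-0.3,0,-0.4,0.012,0.049,0.129,0],[-0.3,0,-0.4,0.012,0.049,0.129,0],[-0.3,0,-0.4,0.006,0.049,0.129,0],[-0.3,0,-0.4,0,0.049,0.129,0],[-0.3,0,-0.4,0,0.049,0.129,0]]]'; python3 - <<'E'
from h import *
o,p,r=fk();print(p,r,o["joints"].round(1),o["force"])
for n in ["wrist","scene"]: grab(n,n+"3")
a=cv2.imread("pics/scene3.png")[80:300,180:380]; cv2.imwrite("pics/s3z.png",cv2.resize(a,None,fx=2.7,fy=2.7,interpolation=cv2.INTER_CUBIC))
E
```

```text
t: 2.9
ee_pos: [0.6317, 0.0869, 0.1735]
orientation: [179.9, 38.1, 70.6]
force: [-1.0, -0.2, -0.1]
width: 0.0002
[92.6 27.  84.4] [[-1.     0.001  0.001]
 [ 0.001  1.     0.001]
 [-0.001  0.001 -1.   ]] [  9.5  29.5  82.4 -32.7  88.9  35.7] [-0.97988015 -0.1677251  -0.05100661]
```

View pics/wrist3.png

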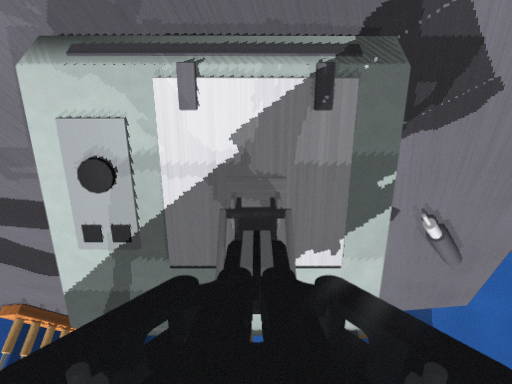

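View pics/s3z.png

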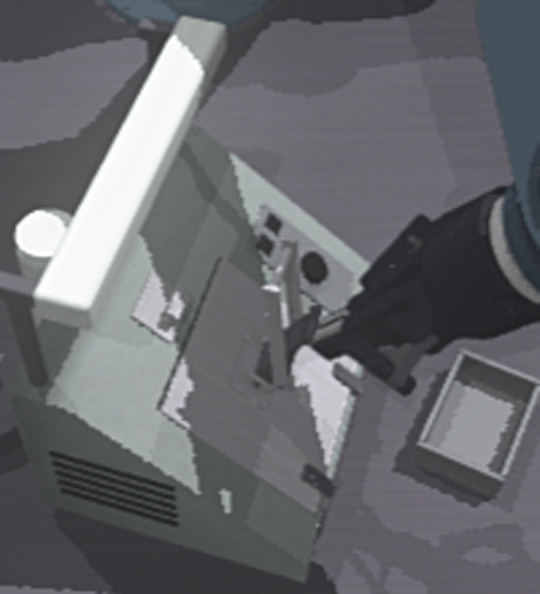

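```bash
python3 -m inch '[[[0,0,0,-0.004,0,0,0],[0,0,0,-0.008,0,0,0],[0,0,0,-0.011,0,0,0],[0,0,0,-0.0135,0,0,0],[0,0,0,-0.0135,0,0,0],[0,0,0,-0.0135,0,0,0],[0,0,0,-0.0135,0,0,0],[0,0,0,-0.0135,0,0,0],[0,0,0,-0.0135,0,0,0],[0,0,0,-0.0135,0,0,0]]]'; python3 - <<'E'
from h import *
o,p,r=fk();print(p,(S.T@o["force"]).round(2))
E
```

```text
t: 4.25
ee_pos: [0.6279, 0.0769, 0.1811]
orientation: [180.0, 38.1, 70.6]
force: [-0.1, 0.1, 0.9]
width: -0.0003
[105.6  26.7  83.9] [ 0.52 -0.1   0.79]
```

```bash
python3 -m inch '[[[0,0,0,0.01,0,0,0],[0,0,0,0.02,0,-0.01,0],[0,0,0,0.025,0,-0.04,0],[0,0,0,0.025,0,-0.08,0.02],[0,0,0,0.025,0,-0.12,0.03],[0,0,0,0.025,0,-0.14,0.036],[0,0,0,0.025,0,-0.14,0.036],[0,0,0,0.025,0,-0.14,0.036],[0,0,0,0.025,0,-0.14,0.036],[0,0,0,0.025,0,-0.14,0.036]]]'; python3 - <<'E'
from h import *
o,p,r=fk();print(p,(S.T@o["force"]).round(2),o["joints"].round(1))
grab("wrist","wrist4")
a=cv2.imread("pics/wrist4.png")[150:300,170:370]; cv2.imwrite("pics/w4z.png",cv2.resize(a,None,fx=4,fy=4,interpolation=cv2.INTER_CUBIC))
E
```

```text
t: 5.5
ee_pos: [0.6627, 0.1765, 0.275]
orientation: [-179.9, 38.1, 70.6]
force: [0.1, 0.3, 0.5]
width: 0.036
[ 80.3  26.5 222.8] [0.09 0.03 0.58] [ 15.8  32.1  67.7 -31.1 102.5  34.4]
```

View pics/w4z.png

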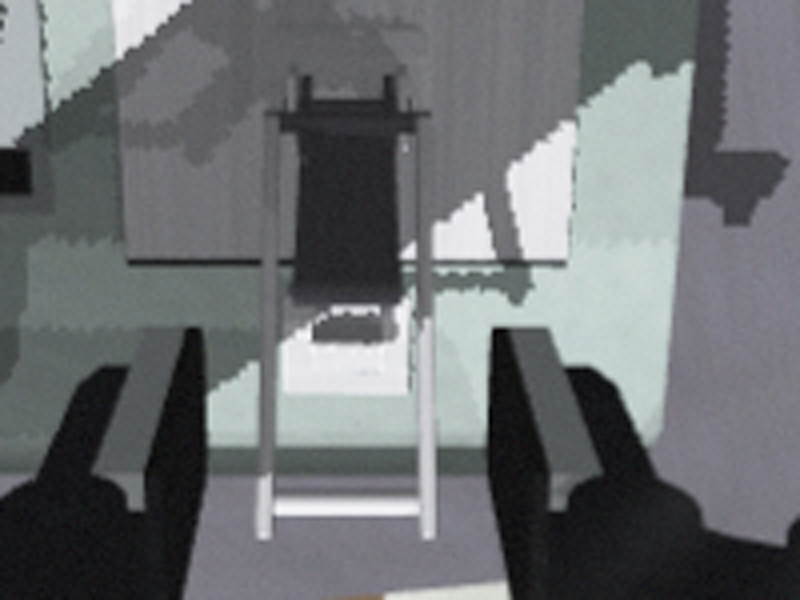

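```bash
python3 - <<'E'
from h import *
w=load("wrist4")
q=lambda a:(170+(a[0]+.5)/4-.5,150+(a[1]+.5)/4-.5)
piv=np.array([95,26.5,18.])
for n,a,h in [("fp a",(284,392),.003),("fp b",(410,390),.003),("lip1",(315,377),.018),("lip2",(383,377),.018),("post top",(350,342),.018),("post bot",(350,318),.003),("hatch",(347,262),.003)]: print(n,(deck(w,q(a),h)*1000).round(1))
for nm,px in [("tip under",(348,290)),("tip upper",(348,305)),("bar",(347,506)),("linkend",(347,535))]:
    o,d=ray(w,q(px)); o=toS(o)*1000; d=S.T@d
    for h in (75,80,85,90,95,100,105):
        x=o+d*(h-o[2])/d[2]; r=x-piv; print(nm,x.round(1),np.hypot(r[0],r[2]).round(1),(180-np.degrees(np.arctan2(r[2],r[0]))).round(1))
E
```

```text
fp a [192.2   6.8   3. ]
fp b [191.4  46.9   3. ]
lip1 [179.2  17.2  18. ]
lip2 [179.1  37.8  18. ]
post top [167.5  27.7  18. ]
post bot [166.5  27.8   3. ]
hatch [147.7  26.8   3. ]
tip under [126.1  27.1  75. ] 64.9 118.6
tip under [124.   27.1  80. ] 68.4 115.0
tip under [121.8  27.1  85. ] 72.2 111.8
tip under [119.7  27.1  90. ] 76.1 108.9
tip under [117.5  27.1  95. ] 80.2 106.3
tip under [115.4  27.  100. ] 84.5 104.0
tip under [113.2  27.  105. ] 88.9 101.8
tip upper [130.1  27.1  75. ] 67.0 121.6
tip upper [127.9  27.1  80. ] 70.2 118.0
tip upper [125.7  27.1  85. ] 73.7 114.6
tip upper [123.5  27.1  90. ] 77.4 111.6
tip upper [121.2  27.1  95. ] 81.4 108.8
tip upper [119.  27. 100.] 85.4 106.3
tip upper [116.8  27.  105. ] 89.7 104.1
bar [187.1  26.9  75. ] 108.3 148.3
bar [183.9  26.9  80. ] 108.4 145.1
bar [180.7  26.9  85. ] 108.7 142.0
bar [177.4  26.9  90. ] 109.4 138.9
bar [174.2  26.9  95. ] 110.4 135.8
bar [170.9  26.9 100. ] 111.8 132.8
bar [167.7  26.9 105. ] 113.4 129.9
linkend [195.9  26.9  75. ] 115.9 150.5
linkend [192.5  26.9  80. ] 115.5 147.5
linkend [189.1  26.9  85. ] 115.5 144.5
linkend [185.7  26.9  90. ] 115.8 141.6
linkend [182.3  26.9  95. ] 116.4 138.6
linkend [178.9  26.9 100. ] 117.3 135.7
linkend [175.5  26.9 105. ] 118.5 132.8
```

```bash
python3 - <<'E'
from h import *
for p in [(166,26.8,135),(170,26.8,100)]: print(plan(toW(np.array(p)/1000),toolR(5)))
E
```

```text
(array([-0.03, -4.88,  0.03]), array([-0.0854,  0.0003,  0.0883]))
(array([-0.03, -4.88,  0.03]), array([-0.0893,  0.0003,  0.1233]))
```

```bash
python3 -m inch '[[[0,-1,0,-0.02,0,0.01,0.036],[0,-2,0,-0.05,0,0.03,0.036],[0,-3,0,-0.07,0,0.06,0.036],[0,-4.9,0,-0.085,0,0.088,0.036],[0,-4.9,0,-0.085,0,0.088,0.036],[0,-4.9,0,-0.087,0,0.098,0.036],[0,-4.9,0,-0.088,0,0.108,0.036],[0,-4.9,0,-0.089,0,0.116,0.036],[0,-4.9,0,-0.089,0,0.123,0.036],[0,-4.9,0,-0.089,0,0.123,0.036]]]'; python3 - <<'E'
from h import *
o,p,r=fk();print(p,r[:,2],(S.T@o["force"]).round(2),o["joints"].round(1))
grab("wrist","wrist5");grab("scene","scene5")
a=cv2.imread("pics/scene5.png")[80:300,180:380]; cv2.imwrite("pics/s5z.png",cv2.resize(a,None,fx=2.7,fy=2.7,interpolation=cv2.INTER_CUBIC))
print(plan(toW(np.array((187,26.8,28))/1000),toolR(5)))
E
```

```text
t: 6.8
ee_pos: [0.614, 0.0387, 0.2328]
orientation: [-179.9, 43.0, 70.7]
force: [-0.5, 0.7, 0.1]
width: 0.0361
[169.5  26.3  99.6] [ 0.088 -0.001 -0.996] [-0.36 -0.66  0.37] [  7.   24.1  84.8 -37.7  93.   31.8]
(array([-0.02,  0.02,  0.02]), array([-0.0109,  0.0002,  0.0736]))
```

View pics/wrist5.png

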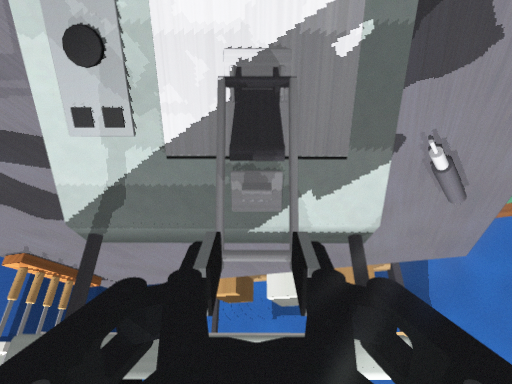

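View pics/s5z.png

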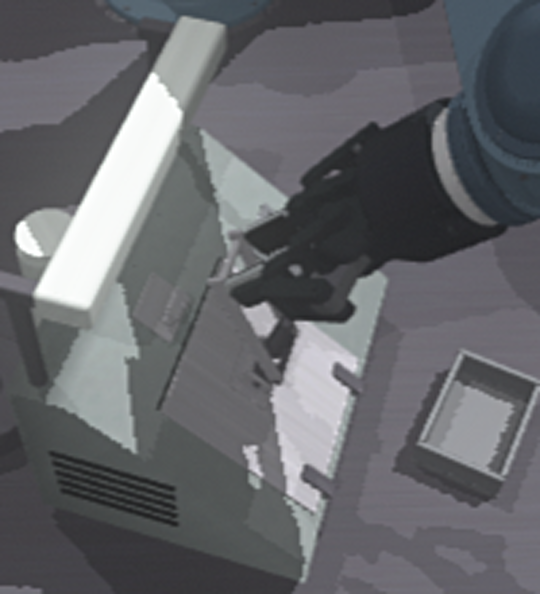

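```bash
python3 -m inch '[[[0,0,0,-0.0035,0.0003,0.01,0.036],[0,0,0,-0.007,0.0003,0.02,0.036],[0,0,0,-0.009,0.0003,0.03,0.036],[0,0,0,-0.011,0.0003,0.038,0.036],[0,0,0,-0.0125,0.0003,0.046,0.036],[0,0,0,-0.0125,0.0003,0.053,0.036],[0,0,0,-0.012,0.0003,0.06,0.036],[0,0,0,-0.012,0.0003,0.064,0.036],[0,0,0,-0.0115,0.0003,0.066,0.036],[0,0,0,-0.0115,0.0003,0.066,0.036]]]'; python3 - <<'E'
from h import *
o,p,r=fk();print(p,r[:,2],(S.T@o["force"]).round(2),o["joints"].round(1))
grab("wrist","wrist6")
E
```

```text
t: 8.15
ee_pos: [0.597, -0.0115, 0.1931]
orientation: [-180.0, 43.0, 70.6]
force: [-0.3, -0.3, 0.2]
width: 0.036
[186.9  26.9  35.6] [ 0.088 -0.    -0.996] [ 0.46 -0.15 -0.07] [  2.8  23.   90.7 -39.2  86.7  31.9]
```

View pics/wrist6.png

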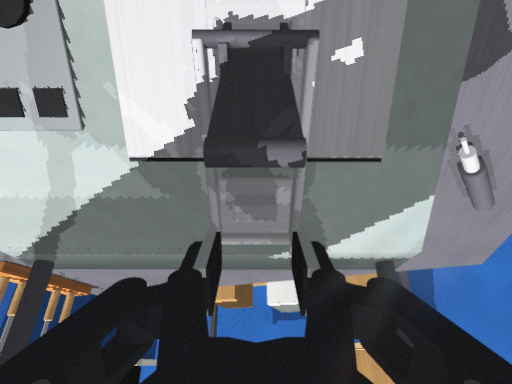

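```bash
python3 -m inch '[[[0,0,0,0,0,0.002,0.036],[0,0,0,0,0,0.004,0.036],[0,0,0,0,0,0.006,0.036],[0,0,0,0,0,0.008,0.036],[0,0,0,0,0,0.008,0.036],[0,0,0,0,0,0.008,0.036],[0,0,0,0,0,0.008,0.036],[0,0,0,0,0,0.008,0.036],[0,0,0,0,0,0.008,0.036],[0,0,0,0,0,0.008,0.036]]]'; python3 - <<'E'
from h import *
o,p,r=fk();print(p,(S.T@o["force"]).round(2))
grab("wrist","wrist7")
a=cv2.imread("pics/wrist7.png")[0:300,156:356]; cv2.imwrite("pics/w7z.png",cv2.resize(a,None,fx=2,fy=2,interpolation=cv2.INTER_CUBIC))
E
```

```text
t: 9.45
ee_pos: [0.5952, -0.0166, 0.1874]
orientation: [-180.0, 43.0, 70.6]
force: [0.2, 0.4, 0.2]
width: 0.0362
[187.6  26.9  27.8] [-0.25  0.02  0.41]
```

View pics/w7z.png

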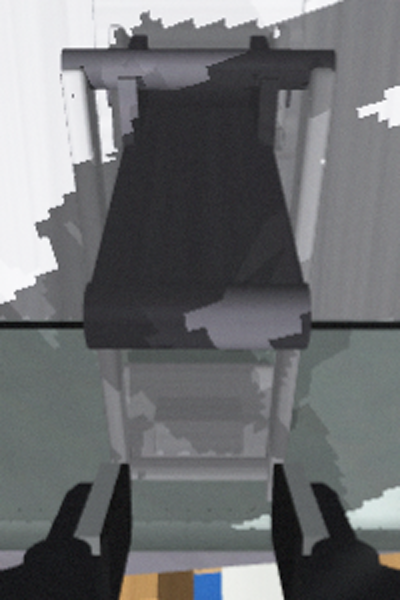

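```bash
python3 -m inch '[[[0,0,0,0,0,0.001,0.036],[0,0,0,0,0,0.002,0.036],[0,0,0,0,0,0.003,0.036],[0,0,0,0,0,0.004,0.036],[0,0,0,0,0,0.005,0.036],[0,0,0,0,0,0.006,0.036],[0,0,0,0,0,0.006,0.036],[0,0,0,0,0,0.006,0.036],[0,0,0,0,0,0.006,0.036],[0,0,0,0,0,0.006,0.036]]]'; python3 - <<'E'
from h import *
o,p,r=fk();print(p,(S.T@o["force"]).round(2))
for nm,px in [("wrist7",(256,233))]:
    w=load(nm)
    for h in (5,10,15,20,25,30):
        x=deck(w,px,h/1000)*1000; print(x.round(1),np.hypot(x[0]-93.1,x[2]-39.9))
grab("wrist","wrist8")
a=cv2.imread("pics/wrist8.png")[0:300,156:356]; cv2.imwrite("pics/w8z.png",cv2.resize(a,None,fx=2,fy=2,interpolation=cv2.INTER_CUBIC))
E
```

```text
t: 10.75
ee_pos: [0.5941, -0.0203, 0.1833]
orientation: [180.0, 43.0, 70.6]
force: [-0.0, 4.0, 4.5]
width: 0.0358
[188.1  27.   22.2] [-0.21 -1.35  5.85]
[188.1  27.1   5. ] 101.21862212068373
[185.2  27.1  10. ] 96.84208606702481
[182.3  27.1  15. ] 92.61965260957487
[179.4  27.1  20. ] 88.57336344028968
[176.5  27.1  25. ] 84.72845813913406
[173.6  27.1  30. ] 81.11357945526973
```

View pics/w8z.png

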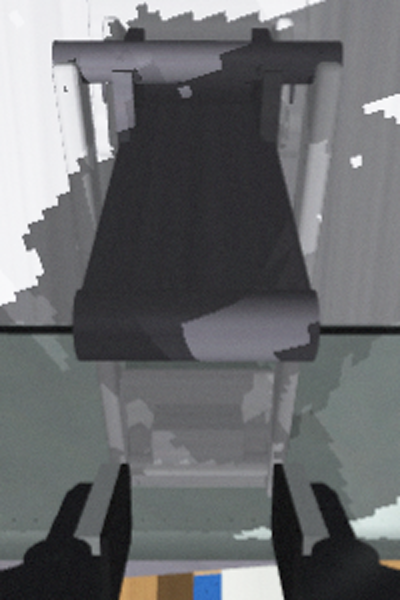

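```bash
python3 -m inch '[[[0,0,0,0,0,-0.006,0.036],[0,0,0,0,0,-0.012,0.05],[0,0,0,0,0,-0.012,0.06],[0,0,0,0,0,-0.012,0.06],[0,0,0,0.002,0,-0.006,0.06],[0,0,0,0.003,0,0,0.06],[0,0,0,0.003,0,0.006,0.06],[0,0,0,0.003,0,0.006,0.06],[0,0,0,0.003,0,0.006,0.06],[0,0,0,0.003,0,0.006,0.06]]]'; python3 - <<'E'
from h import *
o,p,r=fk();print(p,(S.T@o["force"]).round(2),o["width"])
grab("wrist","wrist9")
a=cv2.imread("pics/wrist9.png")[0:300,156:356]; cv2.imwrite("pics/w9z.png",cv2.resize(a,None,fx=2,fy=2,interpolation=cv2.INTER_CUBIC))
E
```

```text
t: 12.05
ee_pos: [0.5936, -0.022, 0.1771]
orientation: [179.9, 43.0, 70.6]
force: [-0.6, 1.1, 0.8]
width: 0.0599
[185.7  27.2  16.3] [-0.12 -0.95  1.17] 0.05988229900212151
```

View pics/w9z.png

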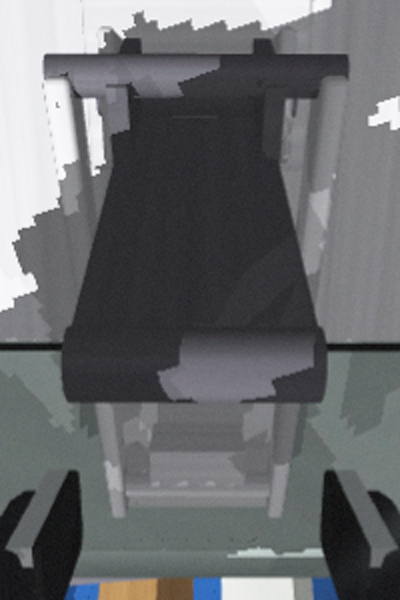

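```bash
python3 - <<'E'
from h import *
w=load("wrist9")
for h in (4,6,8,10):
    x=deck(w,(256,246),h/1000)*1000; print(x.round(1),np.hypot(x[0]-93.1,x[2]-39.9).round(1), "linkend",(deck(w,(256,257),h/1000)*1000).round(1),"lip",(deck(w,(256,241.5),.018)*1000).round(1))
E
python3 -m inch '[[[0,0,0,0,0,0,0.05],[0,0,0,0,0,0,0.04],[0,0,0,0,0,0,0.03],[0,0,0,0,0,0,0.03],[0,0,0,0,0,0,0.03],[0,0,0,0,0,0,0.03],[0,0,0,0,0,0,0.03],[0,0,0,0.001,0,0,0.03],[0,0,0,0.002,0,0,0.03],[0,0,0,0.003,0,0,0.03]]]'; python3 - <<'E'
from h import *
o,p,r=fk();print(p,(S.T@o["force"]).round(2),o["width"])
E
```

```text
[187.8  27.4   4. ] 101.3 linkend [194.6  27.4   4. ] lip [176.5  27.4  18. ]
[186.6  27.4   6. ] 99.4 linkend [193.3  27.4   6. ] lip [176.5  27.4  18. ]
[185.3  27.4   8. ] 97.6 linkend [191.9  27.4   8. ] lip [176.5  27.4  18. ]
[184.   27.4  10. ] 95.7 linkend [190.5  27.4  10. ] lip [176.5  27.4  18. ]
t: 13.35
ee_pos: [0.5941, -0.021, 0.1772]
orientation: [179.9, 43.2, 70.5]
force: [-4.8, 0.4, 11.5]
width: 0.0414
[184.8  27.3  17. ] [ 8.1  -4.69  8.31] 0.041422221433240786
```

```bash
python3 -m inch '[[[0,0,0,0.001,0,-0.001,0.03],[0,0,0,0.002,0,-0.001,0.03],[0,0,0,0.003,0,-0.001,0.03],[0,0,0,0.004,0,-0.001,0.03],[0,0,0,0.005,0,-0.001,0.03],[0,0,0,0.005,0,-0.001,0.03],[0,0,0,0.005,0,-0.001,0.03],[0,0,0,0.005,0,-0.001,0.03],[0,0,0,0.005,0,-0.001,0.03],[0,0,0,0.005,0,-0.001,0.03]]]'; python3 - <<'E'
from h import *
o,p,r=fk();print(p,(S.T@o["force"]).round(2),o["width"],r[:,2])
grab("wrist","wrist10")
a=cv2.imread("pics/wrist10.png")[0:300,156:356]; cv2.imwrite("pics/w10z.png",cv2.resize(a,None,fx=2,fy=2,interpolation=cv2.INTER_CUBIC))
E
```

```text
t: 14.6
ee_pos: [0.5954, -0.0168, 0.1742]
orientation: [180.0, 43.2, 70.5]
force: [-5.0, -1.4, 1.7]
width: 0.0409
[179.6  27.2  17.4] [ 3.36 -4.23 -0.46] 0.040880772723604956 [ 0.091 -0.    -0.996]
```

View pics/w10z.png

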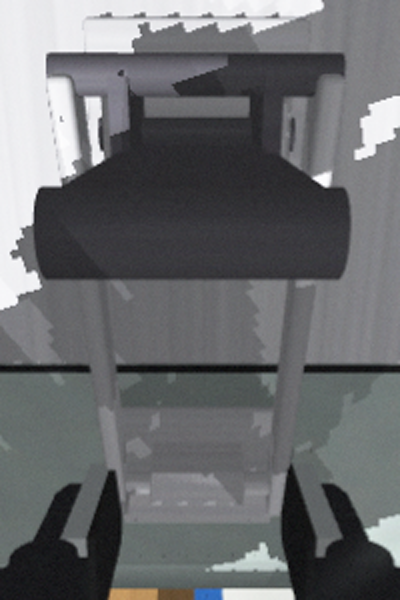

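```bash
python3 -m inch '[[[0,0,0,0.001,0,0,0.03],[0,0,0,0.002,0,0,0.03],[0,0,0,0.003,0,0,0.03],[0,0,0,0.004,0,0,0.03],[0,0,0,0.004,0,0,0.03],[0,0,0,0.004,0,0,0.03],[0,0,0,0.004,0,0,0.03],[0,0,0,0.004,0,0,0.03],[0,0,0,0.004,0,0,0.03],[0,0,0,0.004,0,0,0.03]]]'; python3 - <<'E'
from h import *
o,p,r=fk();print(p,(S.T@o["force"]).round(2),o["width"],r[:,2])
grab("wrist","wrist11")
a=cv2.imread("pics/wrist11.png")[0:300,156:356]; cv2.imwrite("pics/w11z.png",cv2.resize(a,None,fx=2,fy=2,interpolation=cv2.INTER_CUBIC))
E
```

```text
t: 15.9
ee_pos: [0.5962, -0.0146, 0.1721]
orientation: [180.0, 43.3, 70.5]
force: [-4.8, -4.5, 3.1]
width: 0.0409
[176.4  27.2  17.1] [ 6.44 -3.04 -1.16] 0.04091219192839313 [ 0.093 -0.001 -0.996]
```

View pics/w11z.png

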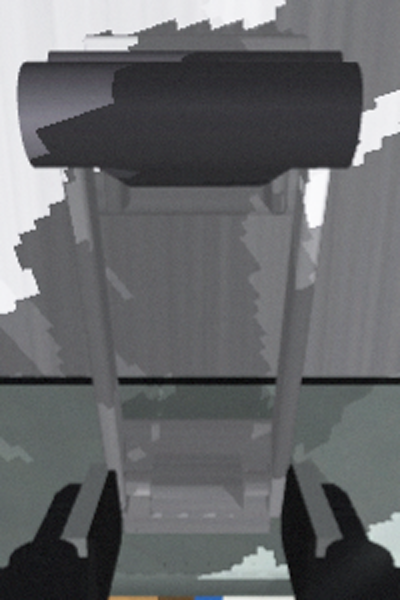

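```bash
python3 - <<'E'
from h import *
a=cv2.imread("pics/wrist11.png")[210:280,196:316]; cv2.imwrite("pics/w11y.png",cv2.resize(a,None,fx=6,fy=6,interpolation=cv2.INTER_CUBIC))
E
```

```text
(no output)
```

View pics/w11y.png

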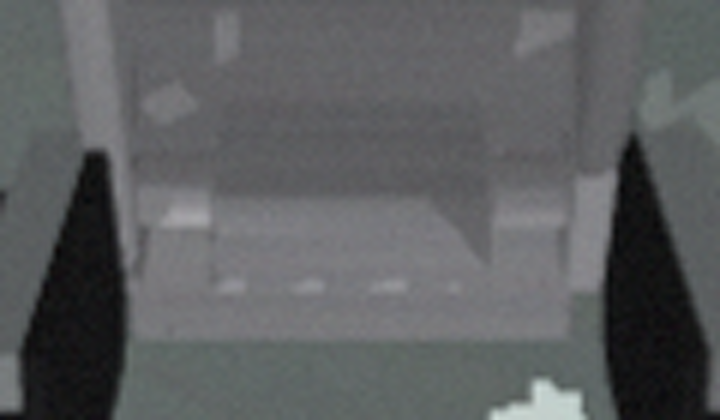

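```bash
python3 - <<'E'
from h import *
w=load("wrist11")
q=lambda v:(256,210+(v+.5)/6-.5)
for n,v,h in [("bar lo",158,8),("bar",193,8),("bar hi",228,8),("bar",193,6),("lip down edge",195,18),("lip up edge",285,18),("lip up bottom",285,14),("foot end",337,3)]:
    print(n,h,(deck(w,q(v),h/1000)*1000).round(1))
E
```

```text
bar lo 8 [170.7  27.4   8. ]
bar 8 [174.1  27.4   8. ]
bar hi 8 [177.6  27.4   8. ]
bar 6 [175.4  27.4   6. ]
lip down edge 18 [168.   27.4  18. ]
lip up edge 18 [176.4  27.4  18. ]
lip up bottom 14 [179.2  27.4  14. ]
foot end 3 [192.4  27.3   3. ]
```

```bash
python3 -m inch '[[[0,0,0,0.001,0,0,0.05],[0,0,0,0,0,0,0.06],[0,0,0,0,0,0,0.06],[0,0,0,0,0,-0.01,0.06],[0,0,0,0,0,-0.03,0.06],[0,0,0,0,0,-0.06,0.06],[0,0,0,0,0,-0.09,0.04],[0,5,0,0.02,0,-0.11,0],[0,5,0,0.04,0,-0.11,0],[0,5,0,0.04,0,-0.11,0]]]'; python3 - <<'E'
from h import *
o,p,r=fk();print(p,(S.T@o["force"]).round(2),o["width"],r[:,2],o["joints"].round(1))
grab("wrist","wrist12")
a=cv2.imread("pics/wrist12.png")[100:300,156:356]; cv2.imwrite("pics/w12z.png",cv2.resize(a,None,fx=3,fy=3,interpolation=cv2.INTER_CUBIC))
E
```

```text
t: 17.2
ee_pos: [0.6303, 0.0849, 0.2224]
orientation: [-179.8, 38.5, 70.7]
force: [-1.2, 0.5, -0.5]
width: -0.0003
[124.5  26.3 121.5] [-0.32 -1.3  -0.36] -0.0003398125255338359 [ 0.009 -0.002 -1.   ] [  9.4  26.5  81.2 -33.   92.8  33.3]
```

View pics/w12z.png

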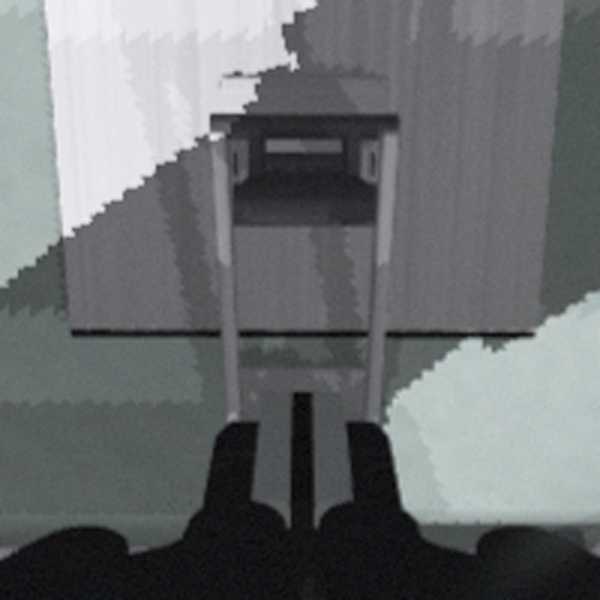

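```bash
python3 - <<'E'
from h import *
w=load("wrist12")
piv=np.array([95,26.5,18.])
for v in (185,225):
    o,d=ray(w,(256.5,100+(v+.5)/3-.5)); o=toS(o)*1000; d=S.T@d
    for h in (70,75,80,85,90,95):
        x=o+d*(h-o[2])/d[2]; r=x-piv; print(v,x.round(1),np.hypot(r[0],r[2]).round(1),(180-np.degrees(np.arctan2(r[2],r[0]))).round(1))
grab("scene","scene12");grab("top","top12")
a=cv2.imread("pics/scene12.png")[120:240,220:340]; b=cv2.imread("pics/top12.png")[130:230,210:310]
cv2.imwrite("pics/st12.png",np.hstack([cv2.resize(a,(400,400),interpolation=cv2.INTER_CUBIC),cv2.resize(b,(400,400),interpolation=cv2.INTER_CUBIC)]))
E
```

```text
185 [89.2 26.5 70. ] 52.3 83.7
185 [88.1 26.5 75. ] 57.4 83.1
185 [87.  26.5 80. ] 62.5 82.7
185 [85.9 26.5 85. ] 67.6 82.3
185 [84.8 26.5 90. ] 72.7 82.0
185 [83.8 26.5 95. ] 77.8 81.7
225 [97.6 26.5 70. ] 52.1 92.8
225 [96.3 26.5 75. ] 57.0 91.3
225 [94.9 26.5 80. ] 62.0 89.9
225 [93.6 26.5 85. ] 67.0 88.8
225 [92.3 26.5 90. ] 72.1 87.8
225 [91.  26.5 95. ] 77.1 87.0
```

View pics/st12.png

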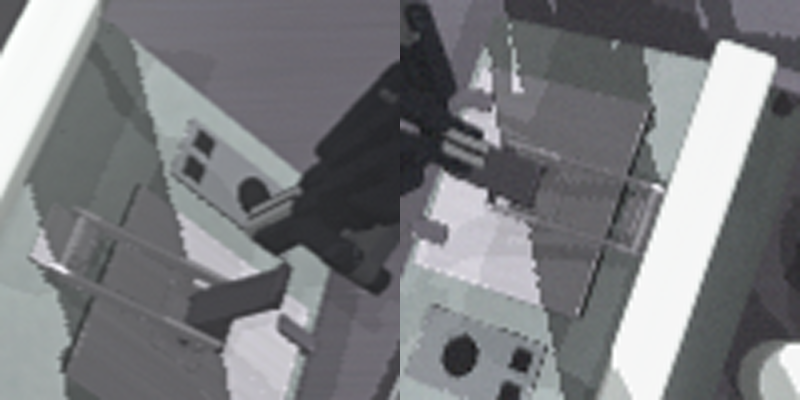

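```bash
python3 -m inch '[[[0,0,0,0.007,0.0005,0.015,0],[0,0,0,0.0145,0.0005,0.03,0],[0,0,0,0.0145,0.0005,0.033,0],[0,0,0,0.022,0.0005,0.034,0],[0,0,0,0.03,0.0005,0.036,0],[0,0,0,0.036,0.0005,0.038,0],[0,0,0,0.043,0.0005,0.04,0],[0,0,0,0.043,0.0005,0.04,0],[0,0,0,0.043,0.0005,0.04,0],[0,0,0,0.043,0.0005,0.04,0]]]'; python3 - <<'E'
from h import *
o,p,r=fk();print(p,(S.T@o["force"]).round(2))
grab("scene","scene13");grab("top","top13")
a=cv2.imread("pics/scene13.png")[120:240,220:340]; b=cv2.imread("pics/top13.png")[130:230,210:310]
cv2.imwrite("pics/st13.png",np.hstack([cv2.resize(a,(400,400),interpolation=cv2.INTER_CUBIC),cv2.resize(b,(400,400),interpolation=cv2.INTER_CUBIC)]))
E
```

```text
t: 18.6
ee_pos: [0.6342, 0.0919, 0.166]
orientation: [-180.0, 38.4, 70.5]
force: [1.0, -0.1, 3.2]
width: -0.0001
[83.5 27.7 82. ] [1.79 1.01 2.66]
```

View pics/st13.png

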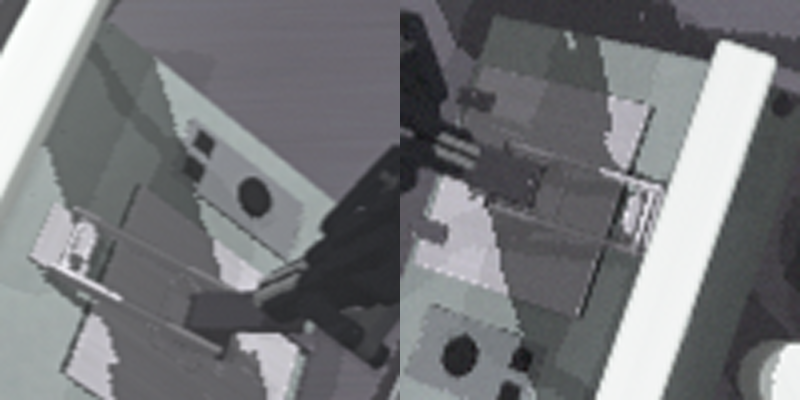

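```bash
python3 -m inch '[[[0,0,0,0.005,-0.0005,0.003,0],[0,0,0,0.01,-0.0005,0.006,0],[0,0,0,0.015,-0.0005,0.01,0],[0,0,0,0.02,-0.0005,0.015,0],[0,0,0,0.026,-0.0005,0.022,0],[0,0,0,0.03,-0.0005,0.029,0],[0,0,0,0.033,-0.0005,0.036,0],[0,0,0,0.035,-0.0005,0.042,0],[0,0,0,0.036,-0.0005,0.047,0],[0,0,0,0.036,-0.0005,0.047,0]]]'; python3 - <<'E'
from h import *
o,p,r=fk();print(p,(S.T@o["force"]).round(2))
grab("scene","scene14");grab("top","top14")
a=cv2.imread("pics/scene14.png")[120:240,220:340]; b=cv2.imread("pics/top14.png")[130:230,210:310]
cv2.imwrite("pics/st14.png",np.hstack([cv2.resize(a,(400,400),interpolation=cv2.INTER_CUBIC),cv2.resize(b,(400,400),interpolation=cv2.INTER_CUBIC)]))
E
```

```text
t: 19.95
ee_pos: [0.6336, 0.0913, 0.1074]
orientation: [180.0, 38.4, 70.5]
force: [-0.0, 1.5, 3.0]
width: 0.0
[48.1 27.3 35.3] [ 0.74 -0.52  3.17]
```

View pics/st14.png

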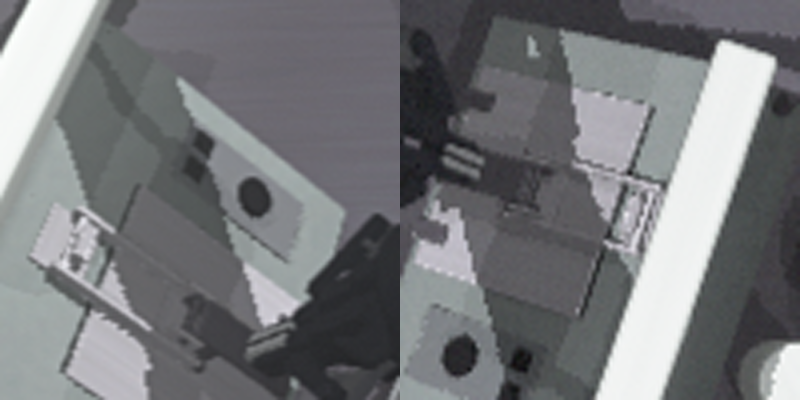

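```bash
python3 -m inch '[[[0,0,0,0.001,0,0.001,0],[0,0,0,0.001,0,0.002,0],[0,0,0,0.001,0,0.002,0],[0,0,0,0.001,0,0.002,0],[0,0,0,0.001,0,0.002,0],[0,0,0,0,0,-0.01,0],[0,0,0,0,0,-0.04,0],[0,0,0,-0.01,-0.02,-0.09,0],[0,0,0,-0.02,-0.04,-0.14,0],[0,0,0,-0.02,-0.04,-0.14,0]]]'; python3 - <<'E'
from h import *
o,p,r=fk();print(p,(S.T@o["force"]).round(2))
grab("wrist","wrist15");grab("scene","scene15")
a=cv2.imread("pics/scene15.png")[120:240,220:340]; b=cv2.imread("pics/wrist15.png")[100:300,206:406]
cv2.imwrite("pics/st15.png",np.hstack([cv2.resize(a,(400,400),interpolation=cv2.INTER_CUBIC),cv2.resize(b,(400,400),interpolation=cv2.INTER_CUBIC)]))
E
```

```text
t: 21.3
ee_pos: [0.6213, 0.1743, 0.2347]
orientation: [179.4, 38.1, 70.3]
force: [0.7, -0.3, 0.0]
width: -0.0004
[ 68.  -11.9 181.3] [0.05 0.71 0.01]
```

View pics/st15.png

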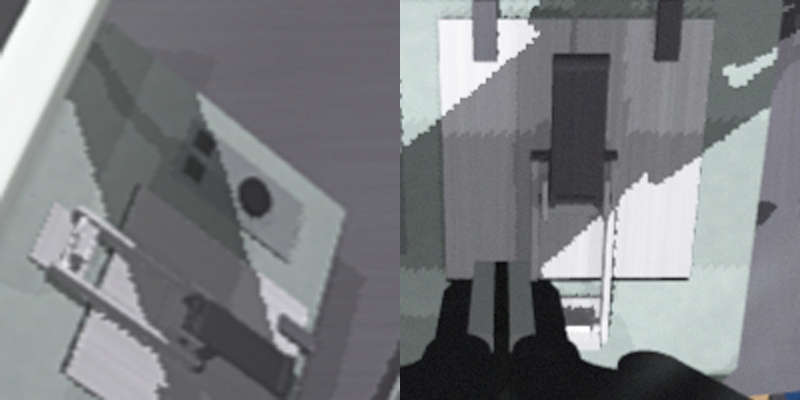

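View pics/wrist15.png

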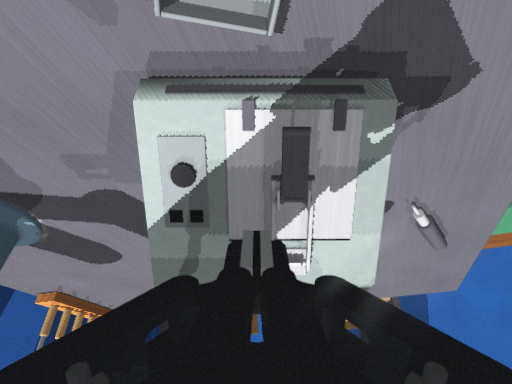

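The lever lies flat, with its end at (295,127), and the loop still runs onto the keeper. I'll check the lever's end position and refine the key position, which is at (182,174).

```bash
python3 - <<'E'
from h import *
w=load("wrist15")
print("lever end",(deck(w,(295,127.5),.0245)*1000).round(1))
im=cv2.imread("pics/wrist15.png"); g=cv2.cvtColor(im,cv2.COLOR_BGR2GRAY)
m=(g[155:195,162:204]<60).astype(np.uint8)
n,l,st,c=cv2.connectedComponentsWithStats(m); 
for i in range(1,n):
    if st[i,4]>100: print(st[i],c[i]+[162,155],(deck(w,tuple(c[i]+[162,155]),.007)*1000).round(1))
print(plan(toW([.0725,-.085,.040]),toolR(0)))
E
```

```text
lever end [22.9 25.6 24.5]
[ 15   7  19  25 140] [188.85       173.66428571] [ 70.8 -79.4   7. ]
(array([ 0.02,  0.37, -0.07]), array([-0.0048, -0.0724,  0.1357]))
```

```bash
python3 -m inch '[[[0,0,0,-0.003,-0.03,0.02,0],[0,0.4,0,-0.005,-0.06,0.04,0],[0,0.4,0,-0.005,-0.0724,0.07,0],[0,0.4,0,-0.005,-0.0724,0.1,0],[0,0.4,0,-0.005,-0.0724,0.13,0],[0,0.4,0,-0.005,-0.0724,0.145,0],[0,0.4,0,-0.005,-0.0724,0.152,0],[0,0.4,0,-0.005,-0.0724,0.152,0],[0,0.4,0,-0.005,-0.0724,0.152,0],[0,0.4,0,-0.005,-0.0724,0.152,0]]]'; python3 - <<'E'
from h import *
o,p,r=fk();print(p,(S.T@o["force"]).round(2))
grab("wrist","wrist16")
E
```

```text
t: 22.65
ee_pos: [0.5195, 0.1039, 0.1142]
orientation: [179.8, 37.9, 70.5]
force: [-0.5, -0.2, -0.3]
width: 0.0001
[ 72.7 -84.6  24.6] [ 0.1  -0.39 -0.51]
```

View pics/wrist16.png

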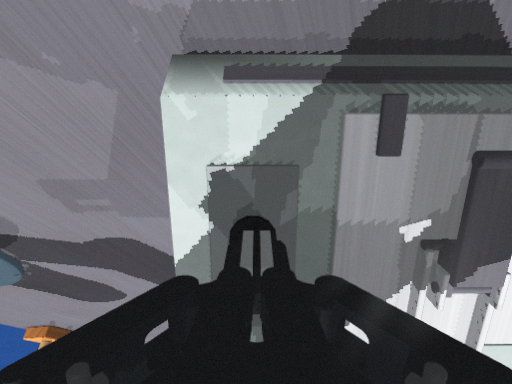

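```bash
python3 -m inch '[[[0,0,0,0,0,0.003,0],[0,0,0,0,0,0.005,0],[0,0,0,0,0,0.006,0],[0,0,0,0,0,0.007,0],[0,0,0,0,0,0.0075,0],[0,0,0,0,0,0.008,0],[0,0,0,0,0,0.008,0],[0,0,0,0,0,0.008,0],[0,0,0,0,0,0.008,0],[0,0,0,0,0,0.008,0]]]'; python3 - <<'E'
from h import *
o,p,r=fk();print(p,(S.T@o["force"]).round(2))
E
```

```text
t: 23.95
ee_pos: [0.5177, 0.0993, 0.1079]
orientation: [179.9, 37.9, 70.5]
force: [-0.6, 3.8, 5.2]
width: 0.0003
[ 72.7 -84.7  16.6] [ 0.52 -1.83  6.22]
```

```bash
python3 -m inch '[[[0,0,0,0,0,0.0005,0],[0,0,0,0,0,0.0008,0],[0,0,0,0,0,0.0008,0],[0,0,0,0,0,0.0008,0],[0,0,0,0,0,0.0008,0],[0,0,0,0,0,0.0008,0],[0,0,0,0,0,0.0008,0],[0,0,0,0,0,0.0008,0],[0,0,0,0,0,0.0008,0],[0,0,0,0,0,0.0008,0]]]'; python3 - <<'E'
from h import *
o,p,r=fk();print(p,(S.T@o["force"]).round(2))
E
```

```text
t: 25.2
ee_pos: [0.5176, 0.0991, 0.1076]
orientation: [179.8, 37.9, 70.5]
force: [-2.6, 4.5, 5.2]
width: 0.0002
[ 72.7 -84.7  16.2] [ 0.47 -3.92  6.18]
```

```bash
python3 -m inch '[[[0,0,0,0,0,0.001,0],[0,0,0,0,0,0.0015,0],[0,0,0,0,0,0.0015,0],[0,0,0,0,0,0.0015,0],[0,0,0,0,0,0.0015,0],[0,0,0,0,0,0.0015,0],[0,0,0,0,0,0.0015,0],[0,0,0,0,0,0.0015,0],[0,0,0,0,0,0.0015,0],[0,0,0,0,0,0.0015,0]]]'; python3 - <<'E'
from h import *
o,p,r=fk();print(p,(S.T@o["force"]).round(2))
f=[(S.T@__import__("workcell").robot.get_obs()["force"]).round(1) for _ in range(2)];print(f)
E
```

```text
t: 26.45
ee_pos: [0.5176, 0.0989, 0.1074]
orientation: [179.8, 37.9, 70.4]
force: [-3.5, 8.0, 9.0]
width: 0.0001
[ 72.8 -84.6  16. ] [ 0.57 -5.97 11.02]
[array([ 0.6, -6. , 11. ]), array([ 0.6, -6. , 11. ])]
```

```bash
python3 -m inch '[[[0,0,0,0,0,-0.005,0],[0,0,0,0,0,-0.02,0],[0,0,0,0,0,-0.05,0],[0,0,0,0,0.03,-0.09,0],[0,0,0,0.02,0.06,-0.13,0],[0,0,0,0.04,0.09,-0.17,0],[0,0,0,0.05,0.11,-0.19,0],[0,0,0,0.05,0.11,-0.19,0],[0,0,0,0.05,0.11,-0.19,0],[0,0,0,0.05,0.11,-0.19,0]]]'; python3 - <<'E'
from h import *
o,p,r=fk();print(p,(S.T@o["force"]).round(2))
for n in ["wrist","scene","top"]: grab(n,n+"17")
a=cv2.imread("pics/wrist17.png")[120:270,180:330]; b=cv2.imread("pics/scene17.png")[80:300,140:390]
cv2.imwrite("pics/w17z.png",cv2.resize(a,(600,600),interpolation=cv2.INTER_CUBIC));cv2.imwrite("pics/s17z.png",cv2.resize(b,None,fx=2.7,fy=2.7,interpolation=cv2.INTER_CUBIC))
E
```

```text
t: 27.7
ee_pos: [0.6721, 0.2091, 0.2264]
orientation: [179.9, 37.9, 70.5]
force: [0.2, -0.3, -1.5]
width: 0.0001
[ 23.7  24.4 205.3] [-0.77  0.26 -1.36]
```

View pics/w17z.png

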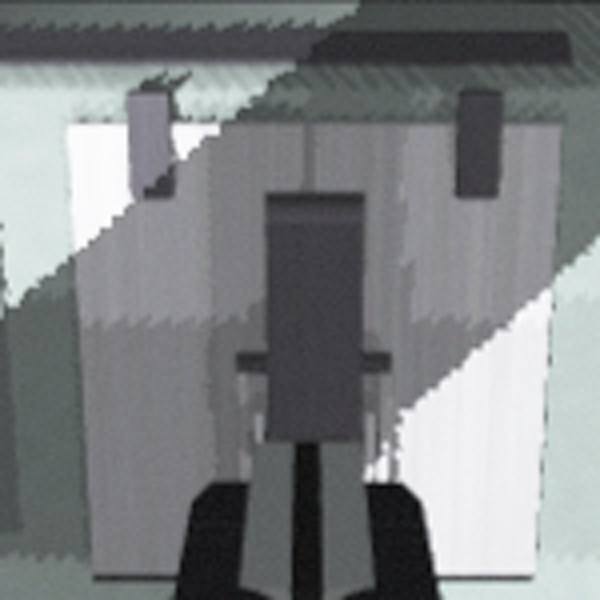

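View pics/s17z.png

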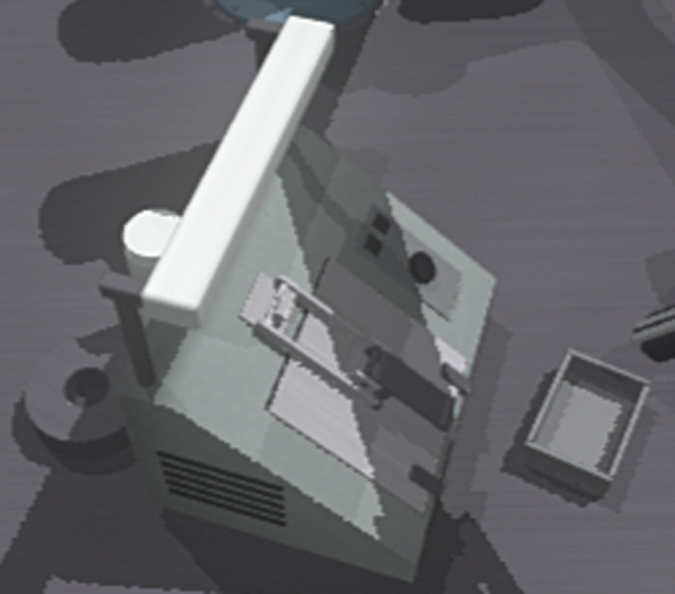

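View pics/top17.png

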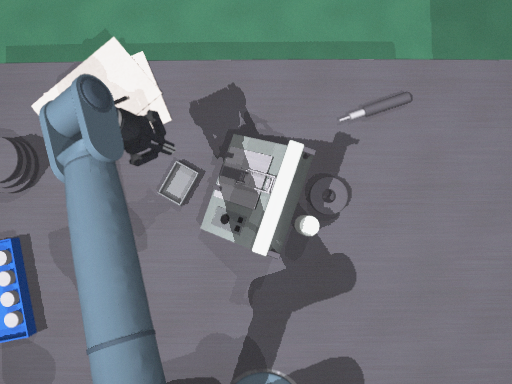

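The lever is flat and the loop is around the keeper (around (275,310) in the scene crop). The key is free, the bystanders haven't moved and the arm is clear, so I'm handing in.

```bash
python3 - <<'E'
from workcell import robot
print(robot.get_obs()["joint_velocities"].round(2)); print(robot.close_job())
E
```

```text
[ 0.11  0.12 -0.55  0.09 -0.04  0.03]
the job is handed in; nothing more can be done
None
```

The hatch is latched, the start key was pressed and released, and the job was handed in at about 28 s. No verdict is reported.

- **Hooking:** I nudged the lever back to about 110°, pressed the loop down behind the keeper by its links, then pinched it and drew it under the lip. The bar measured within about 1 mm of the keeper point along the slope before I let go; I read its height only roughly, about 6–8 mm above the deck.
- **Lever:** I pushed it past centre and home. Its end measured 22.9 mm up-slope from the washer's front edge, against about 22 mm expected when shut. The last pictures show it flat, with the loop still at the keeper. The bar's exact position was not re-measured after the lever shut.
- **Start key:** I held it at about 6 N for over a second, then pressed to about 11 N along the normal, past the 8 N stop, and released it. That last press also showed about 6 N sideways, which I did not explain.
- **Surroundings:** The light bar was never approached closely and no unexpected forces showed. The ring, can and tray look unmoved in the last pictures, and the arm was clear of everything.

One small mismatch: the gripper read 41 mm on the loop, where 44 mm was expected. It did not affect the job.

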